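# Fit a cover plate over the studs of a check fixture by feel

### The job

Check the hole pattern of the green cover plate: lift it by its black grip, lay it on the two brass studs of the blue check fixture and slide it about under light pressure until its holes drop over the studs, then leave it lying flat and fully home on the fixture's steel top. Work gently, pressing plate against fixture with no more than about 20 N, and leave the loupe, the blue-capped vial and the larger brass weight where they stand.

Things in the scene. Friction and masses are not known exactly. Their poses are not given: they have to be found in the camera images.
- cover_plate: Loose green-painted metal plate, 84 (its x) x 140 (its y) x 5 mm, 0.28 to 0.45 kg, flat on the table; origin at the centre of its underside, z up. Two holes go through it at x = 0, y = +35 and -35 mm, each 13 mm wide along x and 10 mm along y. The same when turned half a turn. Fully home its origin is 42 mm above the fixture's, its y along the fixture's y, studs showing in both holes.
- plate_grip (a point): Centre of the plate's black grip bar, 34 mm above the middle of the plate's underside: flat sides 16 mm apart (plate y), 56 mm long (plate x), 18 mm high, on two round posts of 10 mm at plate x = +-20 mm, with 20 mm free between bar and plate. Axes as the plate's.
- stud_fixture: Check fixture fixed to the table, blue foot 116 (its x) x 200 (its y) mm, flat steel top 100 x 180 mm; origin at the centre of its underside, z up. Two brass studs, 8 mm thick with tips bevelled 1 mm, 70 mm apart along its y at x = 0, stand through two slots, 10 mm proud of the steel top. They stand on one bar, set and held along the slots against side pushes up to 30 N.
- fixture_top (a point): Middle of the steel top, 42 mm above the table; axes as the fixture's. The middle of the stud pair lies anywhere from -16 to +16 mm from here along y: not measured, to be seen or felt. The studs are sprung: pressed, they sink together up to 6 mm (4.5 N at first, 10.5 N at the bottom), then stop hard, still 4 mm proud; when the holes meet them they spring up through.
- loupe: Black eye loupe, 38 mm across, 30 mm high, standing loose; origin at the centre of its underside. To be left alone.
- vial1: White vial with a blue cap, 26 mm across, 52 mm high, standing loose; origin at the centre of its underside. To be left alone.
- weight_200: Larger of the two brass weights, 29 mm across, 30 mm high, standing loose; origin at the centre of its underside. To be left alone.
Not all that is in view belongs to the job. What is shaped like the cover_plate but purple is not meant.

How it is judged:
By the outcome, as a careful person would: the job done as asked, in the order asked, and still so for the second after the job is handed in, with the robot touching nothing.
It also fails if it takes over 64 s, if anything falls off the work surface, if the arm or the gripper's body presses on something with over 40 N, if the wrist force passes 120 N, or if a joint passes its speed limit or range.

### The arm

A 6-joint arm with a two-finger parallel gripper is mounted at the origin on a cart in front of the work surface, level with it; the furniture and walls round the work are solid. World frame = base frame: x ahead of the robot, y to its left, z up, the work surface at z = 0. Lengths are in m, angles in degrees, forces in N, time in s.
With the tool pointing down it reaches from about 0.4 to 0.825 m from the base axis. Payload 7 kg.
Tool frame: the origin (TCP) lies between the finger pads; the fingertips stand 11 mm ahead of it and the grasp point (between the pads) lies 8 mm behind it; z points along the fingers, y is the direction in which the jaws open and shut (so a half turn about z gives the same grasp; the last joint's range is limited). The gripper opens to 88 mm and grips with 3 to 60 N. Pads are 19 mm wide; open, the fingers measure 130 mm over their backs; the gripper's body (78 mm by 193 mm) begins 47 mm behind the grasp point.
Start: joints at [-59.238, 20.546, 0.682, 0, -70.136, -16.507], TCP at [0.166, -0.654, 0.238] pointing down, gripper open.
Joint ranges: [-176.03, 176.03], [-82.01, 121.73], [-58.28, 71.71], [-173.87, 95.51], [-174.79, -0.11], [-173.66, 173.66]. Speed limits (degrees/s): [136.94, 136.94, 172.46, 180, 180, 180].

### API

Orientations are given as [roll, pitch, yaw] about the fixed x, y, z axes, in that order (R = Rz(yaw) Ry(pitch) Rx(roll)).
In Python, from plant import r gives the robot as it stands.
- The arm moves only by the shell command python3 -m inch 'ROWS' [OPENING] [FORCE]. ROWS is JSON, a list of rows, each an object of numbers: "x", "y", "z": the shift along the tool's x, y, z as a fraction of full scale; "yaw": the turn about the tool's z as a fraction of full scale. In form: [{"x": .., "y": .., "z": .., "yaw": ..}, ...]. A call has 1 to 5 rows; each row shifts and turns the pose as measured when the row begins, along the tool's axes as they then stand; what a row does not reach is not made up. Full scale, the value 1, is 0.025 m for a shift and 4 degrees for a turn. A row lasts 1/12 s, in which the tool goes at most 41.7 mm and 7.16 degrees, less where a joint would pass 70% of its speed; a pose out of reach is approached as far as the arm can. A call with a number of a shift or a turn outside -1 to 1 is refused whole. A call with a gripper value outside its range is refused whole. OPENING is the opening, from -1 (shut) to 1 (fully open), set as the call begins (- or left out, the last holds). The fingers move at their own pace and stop on an object; FORCE is the grip in N (left out, the last holds). Time passes only in rows, so rows that do not move let the fingers close. It gives the time, the measured TCP pose, the force and the opening at its end, in the units of the state.
- r.get_state(): the state, without advancing time (a new reading comes with each control period).
- r.capture(name): name is "side" or "top" or "wrist"; returns (picture, depth): 400x640x3 uint8, red, green, blue; 400x640 float32, m along the optical axis (not along the pixel's ray), 0 where there is no reading.
- r.camera_info(name): a dict with "mtx" (3x3 intrinsics, pixels), "pose" (4x4, takes a point from camera to world coordinates). Camera axes: x right, y down, z forward; pixel columns grow to the right and rows downward; lengths in m; the calibration is good to about 2 mm. The wrist camera is an equidistant fisheye: a pixel r from the principal point sees the ray r / f radians off the axis. A picture is of the moment at which its call begins: read the wrist's pose just before it. camera_info takes no time and is no camera call; for the wrist camera it gives the pose at the moment of the call.
- r.close_job(): hands the job in, once; it reports no verdict.
The state is a dict: "time_s": time; "joints": joint angles; "qd": joint speeds; "joint_torque": joint torques, N m; "tcp_pos": TCP position; "eef_rot": TCP orientation; "contact_force": force on the tool from outside, world axes, zero at the start; "moment": the same for the moment, N m; "gripper_width": finger opening in m.
Only numpy, scipy, OpenCV 4.12 (cv2) and the standard library are available. Lean on these libraries where they do the work, as an engineer would, in place of code of your own. Each camera call takes 0.05 s, during which the arm holds its last target. There are 200 camera calls.

## Working session

There is one attempt and no reset: what is moved stays moved. The work goes in short steps, Python scripts to look and compute and a shell command to move; the robot and the scene stay as the last step left them, time stands still between calls to the robot, and variables do not carry over. Pictures are saved under pics/ and viewed, about 8 in all and at most 12, crops included, and the job is handed in when it is done.

```bash
mkdir -p pics; ls; cat > h.py <<'E'
import numpy as np, cv2
from plant import r
def cap(n):
    info=r.camera_info(n); im,d=r.capture(n); return im,d,np.array(info['mtx']),np.array(info['pose'])
def world(n,u,v,d,K,T):
    x=(u-K[0,2])/K[0,0]; y=(v-K[1,2])/K[1,1]
    return (T@np.array([x*d,y*d,d,1]))[:3]
def plane(u,v,z,K,T,fish=False):
    x=(u-K[0,2])/K[0,0]; y=(v-K[1,2])/K[1,1]
    if fish:
        t=np.hypot(x,y); s=np.sin(t)/max(t,1e-9); c=np.array([x*s,y*s,np.cos(t)])
    else: c=np.array([x,y,1.])
    w=T[:3,:3]@c; return T[:3,3]+w*(z-T[2,3])/w[2]
E
python3 - <<'E'
from h import *
for n in ['top','side']:
    im,d,K,T=cap(n); cv2.imwrite(f'pics/{n}0.png',im[...,::-1]); np.savez(f'{n}0.npz',im=im,d=d,K=K,T=T); print(n,K.tolist(),T.round(3).tolist())
print(r.get_state())
E
```

```text
pics
top [[370.31504971604244, 0.0, 318.99666892956486], [0.0, 370.31504971604244, 201.04613696779356], [0.0, 0.0, 1.0]] [[0.031, -0.976, 0.218, 0.403], [-0.999, -0.03, 0.011, 0.157], [-0.004, -0.218, -0.976, 0.903], [0.0, 0.0, 0.0, 1.0]]
side [[481.4171800384559, 0.0, 317.07525838233954], [0.0, 481.4171800384559, 200.09913571806857], [0.0, 0.0, 1.0]] [[-0.821, -0.304, 0.483, -0.028], [-0.571, 0.462, -0.679, 1.036], [-0.017, -0.833, -0.553, 0.741], [0.0, 0.0, 0.0, 1.0]]
{'time_s': 0.1, 'joints': array([-5.92384017e+01,  2.05857677e+01,  6.39765140e-01, -1.68712800e-02,
       -7.01340123e+01, -1.65071340e+01]), 'qd': array([-0.09654384, -0.03489309,  0.09191228,  0.0116647 , -0.1060828 ,
        0.01876125]), 'joint_torque': array([-1.34162237e-03, -5.84163845e+01,  2.93748289e+01,  7.01553494e+00,
        1.01256953e-02, -5.83596693e-05]), 'tcp_pos': array([ 0.16608326, -0.65383328,  0.23674236]), 'eef_rot': array([ 1.79918776e+02, -7.52962434e-03, -1.65751275e+02]), 'contact_force': array([-0.05189424, -0.45185895, -0.2655149 ]), 'moment': array([-0.00969107, -0.05539925, -0.04889833]), 'gripper_width': 0.08774672035831257}
```

View pics/top0.png

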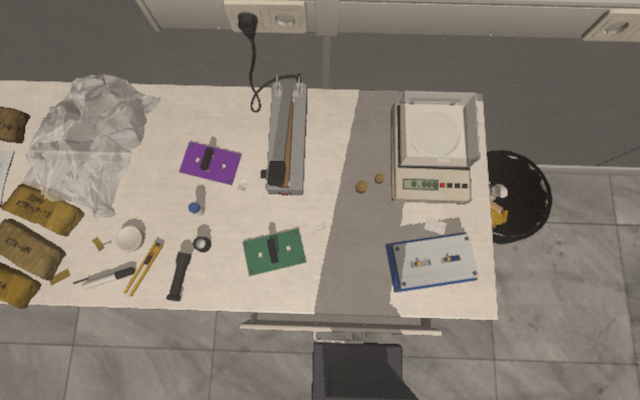

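View pics/side0.png

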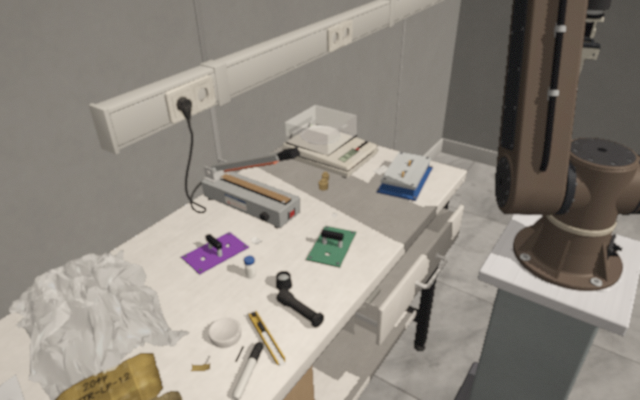

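Top view: the green plate with black grip is at about (274,251) and the purple lookalike at (210,161). The blue fixture is at (433,262), with its studs near (417,263) and (450,258). Only the plate at (274,251) is green, so that is the one meant. I'll confirm it in a crop and measure.

```bash
python3 - <<'E'
from h import *
f=np.load('top0.npz'); im,d,K,T=f['im'],f['d'],f['K'],f['T']
hsv=cv2.cvtColor(im,cv2.COLOR_RGB2HSV)
def rect(mask,z,name):
    c=max(cv2.findContours(mask,cv2.RETR_EXTERNAL,cv2.CHAIN_APPROX_NONE)[0],key=cv2.contourArea)
    h=cv2.convexHull(c)[:,0]
    P=np.array([plane(u,v,z,K,T)[:2] for u,v in h])
    (cx,cy),s,a=cv2.minAreaRect((P*1000).astype(np.float32)); print(name,cx,cy,s,a,cv2.boundingRect(c))
g=cv2.inRange(hsv,(65,80,40),(90,255,255)); rect(g,.005,'green')
b=cv2.inRange(hsv,(100,120,40),(118,255,255)); b[:,:370]=0; rect(b,.02,'blue foot')
roi=im[225:300,375:490]
s=np.zeros(im.shape[:2],np.uint8); s[225:300,375:490]=1
br=cv2.inRange(hsv,(10,70,60),(32,255,255))*s
n,l,st,ce=cv2.connectedComponentsWithStats(br)
for i in range(1,n):
    if st[i,4]>3: print('brass',ce[i],st[i,4],plane(*ce[i],.050,K,T))
w=cv2.inRange(hsv,(85,4,120),(115,80,255))*s; rect(w,.042,'steel')
print(d[262,433],world('',433,275,d[275,433],K,T),world('',270,240,d[240,270],K,T))
a=cv2.resize(im[220:300,375:490],None,fx=5,fy=5,interpolation=2); c=cv2.resize(im[215:285,235:315],None,fx=3,fy=3,interpolation=2)
o=np.zeros((600,800,3),np.uint8); o[:400,:575]=a; o[400:600,:240]=c[:200]; cv2.imwrite('pics/crop1.png',o[...,::-1])
E
```

```text
green 440.9189147949219 269.4606018066406 (41.727848052978516, 16.162994384765625) 86.15826416015625 (266, 262, 18, 8)
blue foot 402.521484375 -47.374656677246094 (71.87815856933594, 24.142406463623047) 76.4852294921875 (394, 278, 32, 13)
brass [447.13636364 258.72727273] 22 [ 0.46800033 -0.12912383  0.05      ]
brass [417.5        263.33333333] 18 [ 0.45552677 -0.06144657  0.05      ]
steel 392.9722900390625 -21.27725601196289 (2.2561638355255127, 0.0) 91.8013916015625 (399, 291, 2, 1)
0.8473253 [ 0.4308059  -0.09782116  0.04278678] [0.49869497 0.27764139 0.04553175]
```

View pics/crop1.png

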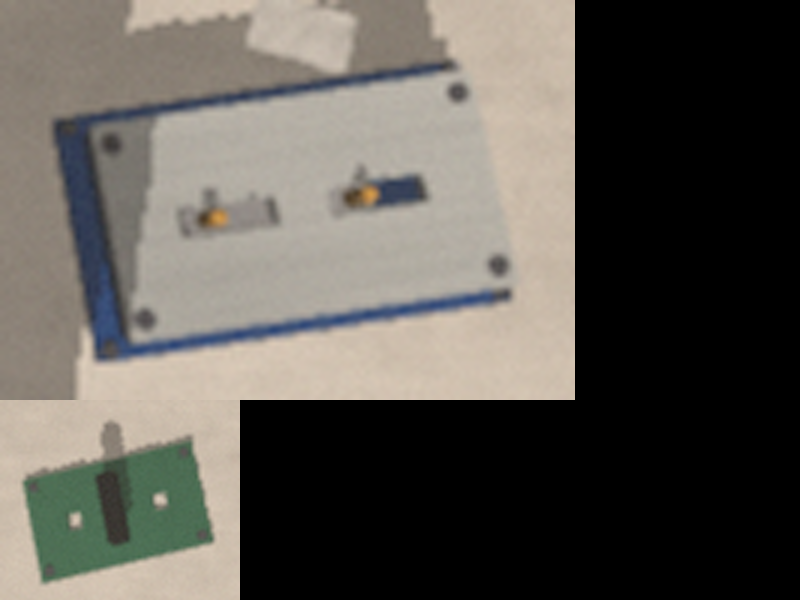

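Confirmed: the green plate has a black grip and two holes. The fixture's studs show near crop (213,217) and (365,195). Next I'll work out the poses from the corners.

```bash
python3 - <<'E'
from h import *
f=np.load('top0.npz'); im,d,K,T=f['im'],f['d'],f['K'],f['T']
hsv=cv2.cvtColor(im,cv2.COLOR_RGB2HSV)
print(hsv[258,262],hsv[265,290],hsv[240,260])
roi=np.zeros(im.shape[:2],np.uint8); roi[215:285,235:320]=255
h0=hsv[265,290]; m=cv2.inRange(hsv,(60,60,30),(95,255,255))&roi
h0=cv2.inRange(hsv,(45,60,30),(95,255,255))&roi
c=max(cv2.findContours(h0,cv2.RETR_EXTERNAL,cv2.CHAIN_APPROX_NONE)[0],key=cv2.contourArea)
P=np.array([plane(u,v,.005,K,T)[:2] for u,v in c[:,0]])
print('plate',cv2.minAreaRect((P*1000).astype(np.float32)))
def c5(p): return (p[0]/5+375-.4, p[1]/5+220-.4)
S=np.array([plane(*c5(p),.042,K,T) for p in [(112,144),(458,92),(499,265),(145,318)]]); print(S.round(4),S.mean(0))
for e in (S[0]-S[1],S[3]-S[2]): print('fix y angle',np.degrees(np.arctan2(e[1],e[0])))
for p in [(212,217),(364,195)]: print(plane(*c5(p),.048,K,T))
print('grip', plane(270,251.5,.043,K,T), d[251,270],world('',270,251,d[251,270],K,T))
s=r.get_state();T=r.camera_info('wrist')['pose'];print(T)
# other objects via depth
f=np.load('top0.npz')
for n,u,v,z in [('loupe',202,243,.03),('vial',194,208,.05),('w1',361,187,.03),('w2',379,178,.02)]: print(n,plane(u,v,z,K,f['T']))
E
```

```text
[ 65  69 114] [ 62  55 120] [ 66  74 107]
plate ((475.4214782714844, 272.6680603027344), (80.75051879882812, 136.44468688964844), 15.191537857055664)
[[ 0.4887 -0.017   0.042 ]
 [ 0.5178 -0.1782  0.042 ]
 [ 0.4392 -0.1925  0.042 ]
 [ 0.4105 -0.0308  0.042 ]] [ 0.46404448 -0.1046304   0.042     ]
fix y angle 100.2385505903971
fix y angle 100.0602807402623
[ 0.45636458 -0.06084148  0.048     ]
[ 0.46845875 -0.13040834  0.048     ]
grip [0.47240428 0.27639567 0.043     ] 0.85793024 [0.47369926 0.27671504 0.0411962 ]
[[-0.24628687  0.9357589   0.25238473  0.09837665]
 [ 0.96919612  0.23744277  0.06542032 -0.67086389]
 [ 0.00129072  0.26072247 -0.96541293  0.38445619]
 [ 0.          0.          0.          1.        ]]
loupe [0.48839174 0.43988199 0.03      ]
vial [0.56800076 0.46051666 0.05      ]
w1 [0.63630753 0.06594212 0.03      ]
w2 [0.66335734 0.02051812 0.02      ]
```

```bash
python3 -m inch '[{"x":-1},{"x":-1},{"x":-1},{"x":-1},{"x":-1}]' 1 
python3 -m inch '[{"x":-1},{"x":-1},{"x":-1},{"x":-1},{"x":-1}]'
python3 -m inch '[{"x":-0.33,"y":1},{"x":-0.33,"y":1},{"x":-0.33,"y":1},{"x":-0.33,"y":1},{"x":-0.33,"y":1}]'
python3 -m inch '[{"x":-0.33,"y":1},{"x":-0.33,"y":1},{"x":-0.33,"y":1},{"x":-0.33,"y":1},{"x":-0.33,"y":1}]'
```

```text
validation failed for argument at $[0]...
validation failed for argument at $[0]...
validation failed for argument at $[0]...
validation failed for argument at $[0]...
```

All keys are probably required.

```bash
python3 -m inch '[{"x":-1,"y":0,"z":0,"yaw":0},{"x":-1,"y":0,"z":0,"yaw":0},{"x":-1,"y":0,"z":0,"yaw":0},{"x":-1,"y":0,"z":0,"yaw":0},{"x":-1,"y":0,"z":0,"yaw":0}]' 1 
python3 -m inch '[{"x":-1,"y":0,"z":0,"yaw":0},{"x":-1,"y":0,"z":0,"yaw":0},{"x":-1,"y":0,"z":0,"yaw":0},{"x":-1,"y":0,"z":0,"yaw":0},{"x":-1,"y":0,"z":0,"yaw":0}]'
python3 -m inch '[{"x":-0.33,"y":1,"z":0,"yaw":0},{"x":-0.33,"y":1,"z":0,"yaw":0},{"x":-0.33,"y":1,"z":0,"yaw":0},{"x":-0.33,"y":1,"z":0,"yaw":0},{"x":-0.33,"y":1,"z":0,"yaw":0}]'
```

```text
time_s: 0.52
tcp_pos: [0.2857, -0.6223, 0.2341]
eef_rot: [179.6, -0.1, -166.2]
contact_force: [-0.2, -1.1, -0.1]
gripper_width: 0.0877
time_s: 0.93
tcp_pos: [0.4122, -0.5893, 0.2312]
eef_rot: [179.4, -0.2, -166.2]
contact_force: [0.4, -0.9, 0.2]
gripper_width: 0.0878
time_s: 1.35
tcp_pos: [0.4268, -0.454, 0.2247]
eef_rot: [179.0, -0.5, -166.2]
contact_force: [0.8, 0.2, -0.5]
gripper_width: 0.0875
```

```bash
for i in 1 2 3 4; do python3 -m inch '[{"x":-0.32,"y":1,"z":-0.05,"yaw":0},{"x":-0.32,"y":1,"z":-0.05,"yaw":0},{"x":-0.32,"y":1,"z":-0.05,"yaw":0},{"x":-0.32,"y":1,"z":-0.05,"yaw":0},{"x":-0.32,"y":1,"z":-0.05,"yaw":0}]'; done
```

```text
time_s: 1.77
tcp_pos: [0.4343, -0.3158, 0.2301]
eef_rot: [178.7, -0.8, -166.2]
contact_force: [1.4, 0.9, -0.0]
gripper_width: 0.0875
time_s: 2.18
tcp_pos: [0.4416, -0.1782, 0.2376]
eef_rot: [178.6, -0.9, -166.3]
contact_force: [1.0, 0.4, -0.4]
gripper_width: 0.0876
time_s: 2.6
tcp_pos: [0.449, -0.0409, 0.2459]
eef_rot: [178.6, -0.9, -166.3]
contact_force: [0.4, -0.3, 0.0]
gripper_width: 0.0876
time_s: 3.02
tcp_pos: [0.4563, 0.0964, 0.2545]
eef_rot: [178.6, -1.0, -166.3]
contact_force: [0.8, -0.9, 0.3]
gripper_width: 0.0876
```

```bash
python3 -m inch '[{"x":-0.36,"y":1,"z":0.3,"yaw":-0.07},{"x":-0.36,"y":1,"z":0.3,"yaw":-0.07},{"x":-0.36,"y":1,"z":0.3,"yaw":-0.07},{"x":-0.36,"y":1,"z":0.3,"yaw":-0.07},{"x":-0.36,"y":1,"z":0.3,"yaw":-0.07}]'; python3 -m inch '[{"x":-0.36,"y":1,"z":0.2,"yaw":0},{"x":0,"y":0,"z":0,"yaw":0},{"x":0,"y":0,"z":0,"yaw":0}]'
cat >> h.py <<'E'
def green(im,K,T,fish,z,tag):
    hsv=cv2.cvtColor(im,cv2.COLOR_RGB2HSV)
    m=cv2.inRange(hsv,(45,50,25),(95,255,255))
    c=max(cv2.findContours(m,cv2.RETR_EXTERNAL,cv2.CHAIN_APPROX_NONE)[0],key=cv2.contourArea)
    P=np.array([plane(u,v,z,K,T,fish)[:2] for u,v in c[:,0]])
    print(tag,cv2.minAreaRect((P*1000).astype(np.float32)))
E
python3 - <<'E'
from h import *
im,d,K,T=cap('wrist'); cv2.imwrite('pics/w1.png',im[...,::-1]); green(im,K,T,True,.005,'w'); s=r.get_state(); print(s['tcp_pos'],s['eef_rot'],K.tolist())
np.savez('w1.npz',im=im,d=d,K=K,T=T)
E
```

```text
time_s: 3.43
tcp_pos: [0.4675, 0.2366, 0.22]
eef_rot: [178.4, -0.8, -164.8]
contact_force: [0.7, 0.4, -0.0]
gripper_width: 0.088
time_s: 3.68
tcp_pos: [0.4684, 0.2686, 0.212]
eef_rot: [178.5, -1.0, -164.5]
contact_force: [-0.8, -0.7, -0.4]
gripper_width: 0.0876
w ((474.72772216796875, 271.71343994140625), (82.36815643310547, 137.848876953125), 15.216917037963867)
[0.46852292 0.26841512 0.21198467] [ 178.54092995   -1.00152589 -164.5738638 ] [[309.70691628693146, 0.0, 324.7118126913018], [0.0, 309.70691628693146, 202.2250317461117], [0.0, 0.0, 1.0]]
```

View pics/w1.png

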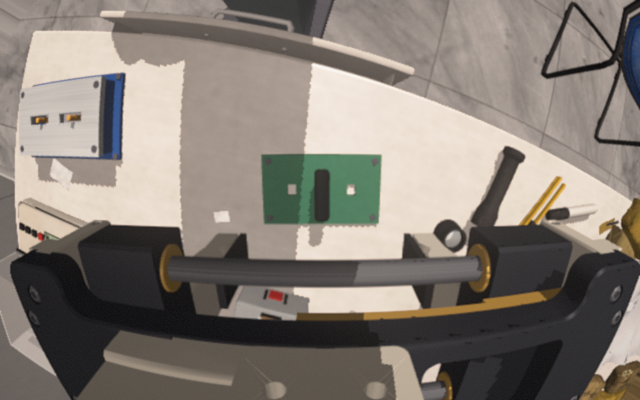

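The wrist view shows the plate at (321,190) with its grip in the middle. It agrees with the top view, giving (0.475, 0.272) at 15.2°. Descending.

```bash
python3 -m inch '[{"x":-0.1,"y":-0.03,"z":0.8,"yaw":0.05},{"x":-0.1,"y":-0.03,"z":0.8,"yaw":0},{"x":-0.1,"y":-0.03,"z":0.8,"yaw":0},{"x":-0.1,"y":-0.03,"z":0.8,"yaw":0},{"x":0,"y":0,"z":0.8,"yaw":0}]'; python3 -m inch '[{"x":0,"y":0,"z":0.8,"yaw":0},{"x":0,"y":0,"z":0.8,"yaw":0},{"x":0,"y":0,"z":0.3,"yaw":0},{"x":0,"y":0,"z":0,"yaw":0}]'
```

```text
time_s: 4.15
tcp_pos: [0.4798, 0.2694, 0.1147]
eef_rot: [178.2, -0.4, -164.9]
contact_force: [-0.2, 0.5, -0.2]
gripper_width: 0.0876
time_s: 4.48
tcp_pos: [0.4778, 0.2655, 0.0629]
eef_rot: [178.4, -0.6, -165.1]
contact_force: [0.2, 0.8, 0.1]
gripper_width: 0.0875
```

```bash
python3 -m inch '[{"x":0.02,"y":0.15,"z":0.7,"yaw":0},{"x":0,"y":0.07,"z":0.6,"yaw":0},{"x":0,"y":0,"z":0.15,"yaw":0},{"x":0,"y":0,"z":0,"yaw":0}]'
```

```text
time_s: 4.82
tcp_pos: [0.4776, 0.2715, 0.0302]
eef_rot: [178.3, -0.4, -165.2]
contact_force: [0.1, -0.1, 1.2]
gripper_width: 0.0876
```

```bash
python3 -m inch '[{"x":0.05,"y":0,"z":0.17,"yaw":0},{"x":0,"y":0,"z":0,"yaw":0},{"x":0,"y":0,"z":0,"yaw":0}]' -1 25; python3 -m inch '[{"x":0,"y":0,"z":0,"yaw":0},{"x":0,"y":0,"z":0,"yaw":0},{"x":0,"y":0,"z":0,"yaw":0},{"x":0,"y":0,"z":0,"yaw":0},{"x":0,"y":0,"z":0,"yaw":0}]';python3 -m inch '[{"x":0,"y":0,"z":0,"yaw":0},{"x":0,"y":0,"z":0,"yaw":0},{"x":0,"y":0,"z":0,"yaw":0},{"x":0,"y":0,"z":0,"yaw":0},{"x":0,"y":0,"z":0,"yaw":0}]'
```

```text
time_s: 5.07
tcp_pos: [0.4777, 0.272, 0.0288]
eef_rot: [178.2, -0.2, -165.2]
contact_force: [0.3, 0.9, 0.4]
gripper_width: 0.073
time_s: 5.48
tcp_pos: [0.4786, 0.2727, 0.0312]
eef_rot: [178.0, -0.0, -165.2]
contact_force: [-0.8, -0.6, -0.2]
gripper_width: 0.0398
time_s: 5.9
tcp_pos: [0.4787, 0.2727, 0.0313]
eef_rot: [178.1, -0.0, -165.1]
contact_force: [-0.4, 1.1, 0.1]
gripper_width: 0.016
```

```bash
python3 -m inch '[{"x":0,"y":0,"z":-0.2,"yaw":0},{"x":0,"y":0,"z":-0.5,"yaw":0},{"x":0,"y":0,"z":-0.8,"yaw":0},{"x":0,"y":0,"z":-0.8,"yaw":0},{"x":0,"y":0,"z":-0.8,"yaw":0}]'; python3 -m inch '[{"x":0,"y":0,"z":-0.8,"yaw":0},{"x":0,"y":0,"z":-0.8,"yaw":0},{"x":0,"y":0,"z":-0.2,"yaw":0},{"x":0,"y":0,"z":0,"yaw":0}]'
python3 - <<'E'
from h import *
from scipy.spatial.transform import Rotation as Ro
im,d,K,T=cap('wrist'); cv2.imwrite('pics/w2.png',im[...,::-1]); np.savez('w2.npz',im=im,d=d,K=K,T=T)
s=r.get_state(); p=s['tcp_pos']; print(p,s['eef_rot'],s['contact_force'],s['gripper_width'],s['time_s'])
green(im,K,T,True,p[2]-.026+.003,'plate in hand')
m,d,K,T=cap('top'); np.savez('t2.npz',im=m,d=d,K=K,T=T); cv2.imwrite('pics/t2.png',m[...,::-1])
green(m,K,T,False,p[2]-.026+.003,'top in hand')
E
```

```text
time_s: 6.32
tcp_pos: [0.4743, 0.2659, 0.1045]
eef_rot: [178.5, -0.9, -165.3]
contact_force: [0.0, -0.0, -4.5]
gripper_width: 0.0162
time_s: 6.65
tcp_pos: [0.4745, 0.2642, 0.154]
eef_rot: [178.4, -0.9, -165.4]
contact_force: [-0.1, 0.3, -4.1]
gripper_width: 0.0156
[0.47441581 0.26423757 0.15348585] [ 178.40177441   -0.9034607  -165.36827455] [ 0.71583966 -0.58619589 -3.96300896] 0.01576479459827671 6.7
plate in hand ((450.2151794433594, 258.4513854980469), (43.2873420715332, 137.26467895507812), 14.655413627624512)
top in hand ((442.362060546875, 256.7620849609375), (23.40380096435547, 137.07643127441406), 14.901357650756836)
```

View pics/w2.png

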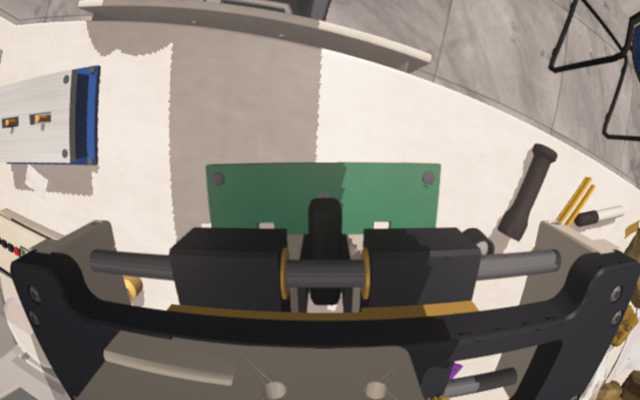

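The plate is held, about 4.2 N. Its near corners are at (207,165) and (438,163), and both holes are partly visible at y≈225. Next I'll compute the plate centre in the tool frame.

```bash
cat >> h.py <<'E'
from scipy.spatial.transform import Rotation as Ro
def tool():
    s=r.get_state(); M=np.eye(4); M[:3,:3]=Ro.from_euler('xyz',s['eef_rot'],degrees=True).as_matrix(); M[:3,3]=s['tcp_pos']; return M
def inhand(im,K,T,M,zt=.026):
    C=np.linalg.inv(M)@T
    hsv=cv2.cvtColor(im,cv2.COLOR_RGB2HSV); m=cv2.inRange(hsv,(45,50,25),(95,255,255))
    c=max(cv2.findContours(m,cv2.RETR_EXTERNAL,cv2.CHAIN_APPROX_NONE)[0],key=cv2.contourArea)[:,0]
    c=c[c[:,1]<225]
    P=np.array([plane(u,v,zt,K,C,True)[:2] for u,v in c])*1000
    xm=P[:,0].max() if abs(P[:,0]).max()==P[:,0].max() else P[:,0].min()
    e=P[abs(P[:,0]-xm)<3]; k=np.polyfit(e[:,1],e[:,0],1)
    print('tool-frame mm: edge x at y0',k[1],'slope deg',np.degrees(np.arctan(k[0])),'y range',P[:,1].min(),P[:,1].max())
E
python3 - <<'E'
from h import *
f=np.load('w2.npz'); M=tool(); 
for z in (.024,.026,.028): inhand(f['im'],f['K'],f['T'],M,z)
print(np.linalg.inv(M)@f['T'])
E
```

```text
tool-frame mm: edge x at y0 45.150358596886235 slope deg 0.2095380959986054 y range -69.73829726665649 68.68098604513511
tool-frame mm: edge x at y0 44.86736869359582 slope deg 0.20953809599860151 y range -70.55011665235423 69.46916639540473
tool-frame mm: edge x at y0 44.58437879030541 slope deg 0.2095380959986011 y range -71.36193603805198 70.25734674567433
[[ 2.28981092e-04 -9.64978778e-01 -2.62327860e-01  6.96342061e-02]
 [ 9.99999701e-01  2.71501208e-05  7.73008759e-04  4.93875290e-04]
 [-7.38814814e-04 -2.62327958e-01  9.64978495e-01 -1.49024133e-01]
 [ 0.00000000e+00  0.00000000e+00  0.00000000e+00  1.00000000e+00]]
```

```bash
python3 -m inch '[{"x":0.12,"y":-0.5,"z":0,"yaw":0.1},{"x":0.24,"y":-1,"z":0,"yaw":0.1},{"x":0.24,"y":-1,"z":0,"yaw":0.1},{"x":0.24,"y":-1,"z":0,"yaw":0.1},{"x":0.24,"y":-1,"z":0,"yaw":0.1}]'; python3 -m inch '[{"x":0.24,"y":-1,"z":0,"yaw":0.1},{"x":0.24,"y":-1,"z":0,"yaw":0.1},{"x":0.24,"y":-1,"z":0,"yaw":0.1},{"x":0.24,"y":-1,"z":0,"yaw":0.1},{"x":0.24,"y":-1,"z":0,"yaw":0.1}]'; python3 -m inch '[{"x":0.24,"y":-1,"z":0,"yaw":0.1},{"x":0.12,"y":-0.5,"z":0,"yaw":0.1},{"x":0,"y":0,"z":0,"yaw":0},{"x":0,"y":0,"z":0,"yaw":0}]'
```

```text
time_s: 7.17
tcp_pos: [0.4711, 0.1454, 0.1422]
eef_rot: [178.7, -1.6, -167.2]
contact_force: [0.6, -1.0, -3.7]
gripper_width: 0.0155
time_s: 7.58
tcp_pos: [0.4608, 0.0072, 0.1327]
eef_rot: [178.9, -2.4, -169.4]
contact_force: [0.6, 0.6, -4.1]
gripper_width: 0.0159
time_s: 7.92
tcp_pos: [0.4522, -0.0397, 0.1265]
eef_rot: [179.0, -3.1, -170.7]
contact_force: [0.3, 0.9, -4.4]
gripper_width: 0.0156
```

```bash
cat >> h.py <<'E'
def todo(h,off=(.0029,-.0005,.031),tgt=(.4624,-.0956),ang=-170.1):
    M=tool(); c=(M@np.array([*off,1]))[:3]; dv=np.array([*tgt,h])-c
    psi=r.get_state()['eef_rot'][2]
    print('plate c',c.round(4),'tool units',(M[:3,:3].T@dv/.025).round(3),'yaw units',round(-((ang-psi+180)%360-180)/4,3),'F',r.get_state()['contact_force'].round(1),r.get_state()['eef_rot'].round(2),'t',r.get_state()['time_s'])
E
python3 -c "
from h import *
todo(.085)"
```

```text
plate c [ 0.4477 -0.0404  0.0958] tool units [-0.246 -2.283  0.377] yaw units -0.138 F [ 0.3  0.9 -4.4] [ 178.99   -3.13 -170.65] t 7.9167
```

```bash
python3 -m inch '[{"x":-0.1,"y":-0.6,"z":0.0,"yaw":-0.03},{"x":-0.1,"y":-0.6,"z":0.0,"yaw":-0.03},{"x":0,"y":-0.6,"z":0.0,"yaw":-0.03},{"x":0,"y":-0.3,"z":0.0,"yaw":-0.03}]';python3 -m inch '[{"x":0,"y":0,"z":0.0,"yaw":0},{"x":0,"y":0,"z":0.0,"yaw":0}]'; python3 -c "
from h import *
todo(.070)"
```

```text
time_s: 8.25
tcp_pos: [0.4641, -0.0903, 0.1221]
eef_rot: [178.9, -3.4, -170.0]
contact_force: [0.5, 0.2, -4.3]
gripper_width: 0.0161
time_s: 8.42
tcp_pos: [0.4636, -0.0905, 0.1207]
eef_rot: [178.9, -3.5, -170.1]
contact_force: [-0.6, 0.2, -4.5]
gripper_width: 0.016
plate c [ 0.4588 -0.0913  0.0899] tool units [-0.159 -0.21   0.784] yaw units 0.009 F [-0.6  0.2 -4.5] [ 178.9    -3.54 -170.06] t 8.4167
```

```bash
python3 -m inch '[{"x":-0.08,"y":-0.1,"z":0.25,"yaw":0},{"x":-0.08,"y":-0.1,"z":0.25,"yaw":0},{"x":0,"y":0,"z":0.25,"yaw":0},{"x":0,"y":0,"z":0.0,"yaw":0}]'; python3 -c "
from h import *
todo(.060)"
```

```text
time_s: 8.75
tcp_pos: [0.4673, -0.0929, 0.0992]
eef_rot: [178.9, -3.5, -170.0]
contact_force: [-1.4, -0.6, -4.8]
gripper_width: 0.0159
plate c [ 0.4625 -0.0936  0.0684] tool units [-0.002 -0.084  0.335] yaw units 0.035 F [-1.4 -0.6 -4.8] [ 178.87   -3.54 -169.96] t 8.75
```

```bash
python3 -m inch '[{"x":0,"y":-0.1,"z":0.2,"yaw":0.03},{"x":0,"y":0,"z":0.15,"yaw":0},{"x":0,"y":0,"z":0.0,"yaw":0},{"x":0,"y":0,"z":0,"yaw":0}]'; python3 - <<'E'
from h import *
todo(.053)
im,d,K,T=cap('wrist'); M=tool(); inhand(im,K,T,M); np.savez('w3.npz',im=im,d=d,K=K,T=T,M=M); a=im
b,d,K,T=cap('top'); np.savez('t3.npz',im=b,d=d,K=K,T=T)
o=np.zeros((600,800,3),np.uint8); o[:260,:640]=im[:260]; o[260:580,:690]=cv2.resize(b[225:305,370:490][:, :],(480,320)).repeat(1,1)[:, :690] if False else np.pad(cv2.resize(b[225:305,370:490],(480,320),interpolation=2),((0,0),(0,210),(0,0)))
cv2.imwrite('pics/c3.png',o[...,::-1])
E
```

```text
time_s: 9.08
tcp_pos: [0.4667, -0.0949, 0.0886]
eef_rot: [178.9, -3.6, -170.0]
contact_force: [0.6, -0.4, -4.2]
gripper_width: 0.0158
plate c [ 0.4619 -0.0957  0.0578] tool units [-0.033 -0.004  0.192] yaw units 0.015 F [ 0.6 -0.4 -4.2] [ 178.88   -3.64 -170.04] t 9.0833
tool-frame mm: edge x at y0 45.81653271113164 slope deg 0.19402005792475113 y range -69.50069829945981 69.44968588923783
```

View pics/c3.png

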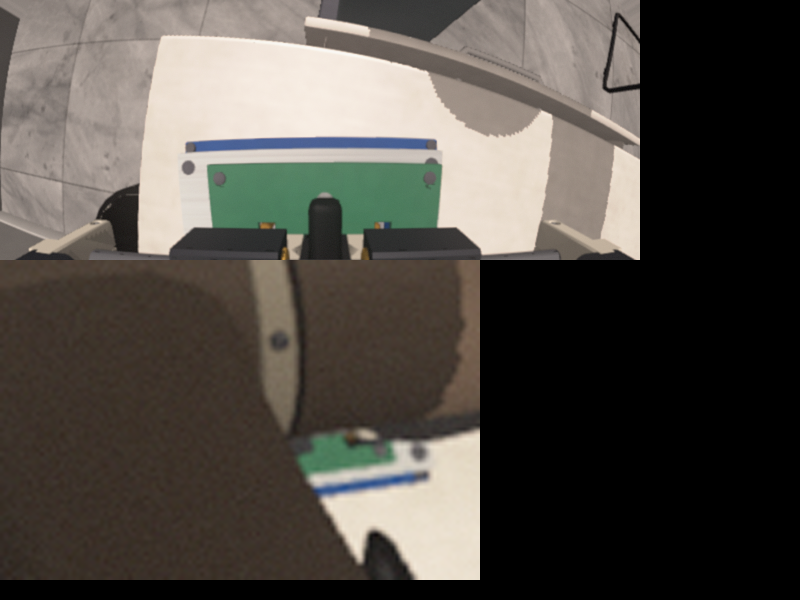

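The wrist view shows brass through both holes, at (267,225) and (378,225), so the studs are nearly under them. I'll enlarge the view to judge the offset.

```bash
python3 - <<'E'
from h import *
f=np.load('w3.npz'); im=f['im']
a=cv2.resize(im[215:235,250:290],None,fx=10,fy=10,interpolation=0); b=cv2.resize(im[215:235,360:400],None,fx=10,fy=10,interpolation=0)
cv2.imwrite('pics/c4.png',np.hstack([a,b])[...,::-1])
C=np.linalg.inv(f['M'])@f['T']
for y in (-40,-35,-30,30,35,40):
  # expected pixels of hole edges y at x=2.9,z=26 tool
  for z,n in ((.026,'top'),(.031,'bot')):
    p=np.linalg.inv(C)@np.array([.0094,y/1000-.0003,z,1]); t=np.arctan2(np.hypot(p[0],p[1]),p[2]); ph=np.arctan2(p[1],p[0]); print(y,n,(324.71+309.7*t*np.cos(ph)).round(1),(202.2+309.7*t*np.sin(ph)).round(1))
E
```

```text
-40 top 257.3 223.8
-40 bot 259.0 221.2
-35 top 265.4 223.9
-35 bot 266.9 221.2
-30 top 273.6 224.0
-30 bot 274.8 221.3
30 top 373.8 224.0
30 bot 372.5 221.3
35 top 381.9 223.9
35 bot 380.5 221.3
40 top 390.0 223.9
40 bot 388.4 221.2
```

View pics/c4.png

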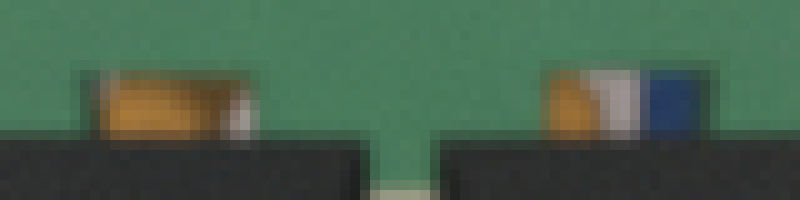

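In the left hole the stud spans u 260–274. In the right hole its right edge is at 380. The plate therefore sits about 2.6 mm too far along +tool y, so I'll shift by −0.105 and descend.

```bash
python3 -m inch '[{"x":0,"y":-0.1,"z":0.06,"yaw":0},{"x":-0.02,"y":-0.01,"z":0.06,"yaw":0},{"x":0,"y":0,"z":0.05,"yaw":0},{"x":0,"y":0,"z":0,"yaw":0}]' - 15; python3 -c "
from h import *
todo(.042,tgt=(.4628,-.0982))"; python3 -m inch '[{"x":0,"y":0,"z":0.05,"yaw":0},{"x":0,"y":0,"z":0.05,"yaw":0},{"x":0,"y":0,"z":0,"yaw":0}]';python3 -c "
from h import *
todo(.042,tgt=(.4628,-.0982))"
```

```text
time_s: 9.52
tcp_pos: [0.4683, -0.0977, 0.085]
eef_rot: [178.9, -3.5, -170.0]
contact_force: [-0.1, -0.5, -5.0]
gripper_width: 0.0158
plate c [ 0.4635 -0.0985  0.0542] tool units [-0.003  0.006  0.49 ] yaw units 0.017 F [-0.1 -0.5 -5. ] [ 178.88   -3.5  -170.03] t 9.5167
time_s: 9.77
tcp_pos: [0.4681, -0.0978, 0.0823]
eef_rot: [178.9, -3.5, -170.0]
contact_force: [0.6, -0.6, -3.7]
gripper_width: 0.0161
plate c [ 0.4634 -0.0985  0.0516] tool units [-0.002  0.01   0.383] yaw units 0.014 F [ 0.6 -0.6 -3.7] [ 178.88   -3.48 -170.05] t 9.7667
```

```bash
for i in 1 2; do python3 -m inch '[{"x":0,"y":0,"z":0.05,"yaw":0},{"x":0,"y":0,"z":0.05,"yaw":0},{"x":0,"y":0,"z":0,"yaw":0}]'; done; python3 -c "
from h import *
todo(.042,tgt=(.4628,-.0982))"
```

```text
time_s: 10.02
tcp_pos: [0.468, -0.0977, 0.0796]
eef_rot: [178.9, -3.5, -170.0]
contact_force: [-0.0, 0.6, -4.6]
gripper_width: 0.016
time_s: 10.27
tcp_pos: [0.4678, -0.0977, 0.0768]
eef_rot: [178.9, -3.5, -170.0]
contact_force: [0.4, 0.3, -4.1]
gripper_width: 0.0154
plate c [ 0.4631 -0.0984  0.0461] tool units [0.    0.006 0.163] yaw units 0.016 F [ 0.4  0.3 -4.1] [ 178.88   -3.48 -170.03] t 10.2667
```

No resistance below stud-tip height, so the holes seem to be over the studs. Continuing in smaller steps.

```bash
for i in 1 2 3; do python3 -m inch '[{"x":0,"y":0,"z":0.05,"yaw":0},{"x":0,"y":0,"z":0,"yaw":0}]'; done; python3 -c "
from h import *
todo(.042,tgt=(.4628,-.0982))"
```

```text
time_s: 10.43
tcp_pos: [0.4679, -0.0976, 0.0757]
eef_rot: [178.9, -3.5, -170.0]
contact_force: [-0.7, 0.9, -1.8]
gripper_width: 0.0158
time_s: 10.6
tcp_pos: [0.4678, -0.0976, 0.0748]
eef_rot: [178.9, -3.5, -170.0]
contact_force: [-0.8, -0.3, -0.9]
gripper_width: 0.0162
time_s: 10.77
tcp_pos: [0.4674, -0.0977, 0.0738]
eef_rot: [178.9, -3.5, -170.0]
contact_force: [-0.5, 0.7, -1.1]
gripper_width: 0.0159
plate c [ 0.4627 -0.0985  0.043 ] tool units [-0.009  0.009  0.04 ] yaw units 0.024 F [-0.5  0.7 -1.1] [ 178.91   -3.49 -170.  ] t 10.7667
```

Contact, and most of the weight is carried. I'll look before releasing.

```bash
python3 - <<'E'
from h import *
im,d,K,T=cap('wrist'); M=tool(); inhand(im,K,T,M)
a=cv2.resize(im[130:240,170:460],(800,303),interpolation=2)
b=np.hstack([cv2.resize(im[212:237,250:290],None,fx=10,fy=10,interpolation=0),cv2.resize(im[212:237,360:400],None,fx=10,fy=10,interpolation=0)])
cv2.imwrite('pics/c5.png',np.vstack([a,b])[...,::-1])
E
```

```text
tool-frame mm: edge x at y0 44.69921592256367 slope deg -0.23210475582699744 y range -69.66992462025661 68.77176820441736
```

View pics/c5.png

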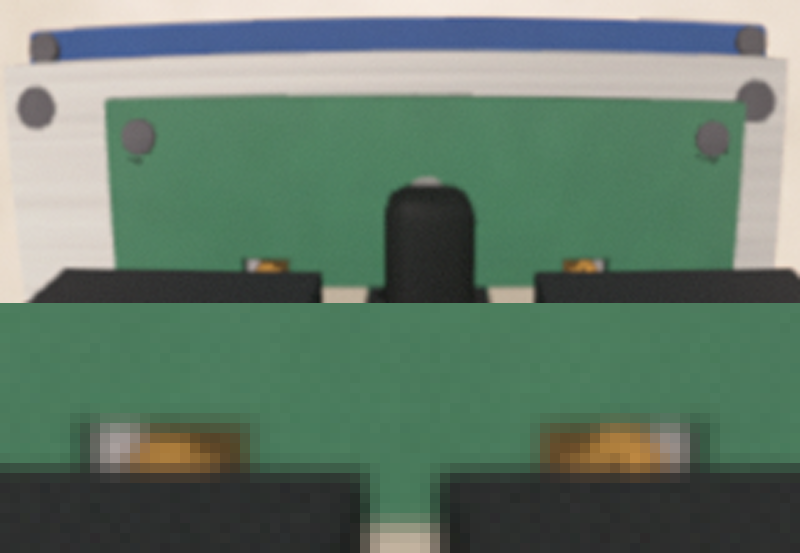

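The view is symmetric, with brass in both holes and steel visible on their outer sides. Before opening, I'll lower the grip force and ease down so the plate can pivot flat.

```bash
python3 -m inch '[{"x":0,"y":0,"z":0,"yaw":0},{"x":0,"y":0,"z":0.05,"yaw":0},{"x":0,"y":0,"z":0,"yaw":0}]' - 4; python3 -m inch '[{"x":0,"y":0,"z":0.05,"yaw":0},{"x":0,"y":0,"z":0,"yaw":0}]';python3 -m inch '[{"x":0,"y":0,"z":0.05,"yaw":0},{"x":0,"y":0,"z":0,"yaw":0}]'; python3 -c "
from h import *
todo(.042,tgt=(.4628,-.0982))
im,d,K,T=cap('wrist'); M=tool(); inhand(im,K,T,M)"
```

```text
time_s: 11.07
tcp_pos: [0.4679, -0.0976, 0.0728]
eef_rot: [178.9, -3.4, -170.0]
contact_force: [-0.5, -0.7, -2.9]
gripper_width: 0.0159
time_s: 11.23
tcp_pos: [0.4682, -0.0976, 0.0718]
eef_rot: [178.9, -3.4, -170.0]
contact_force: [-0.9, -0.1, -4.0]
gripper_width: 0.0165
time_s: 11.4
tcp_pos: [0.4686, -0.0975, 0.0708]
eef_rot: [178.9, -3.3, -170.0]
contact_force: [-0.9, -0.0, -2.6]
gripper_width: 0.0161
plate c [ 0.464  -0.0982  0.04  ] tool units [ 0.05   0.01  -0.076] yaw units 0.031 F [-0.9 -0.  -2.6] [ 178.92   -3.33 -169.98] t 11.4
tool-frame mm: edge x at y0 45.14440714561941 slope deg -0.34710955657314946 y range -70.85225147374753 69.93163190842026
```

```bash
python3 -m inch '[{"x":0,"y":0,"z":0,"yaw":0},{"x":0,"y":0,"z":0,"yaw":0},{"x":0,"y":0,"z":0,"yaw":0},{"x":0,"y":0,"z":0,"yaw":0},{"x":0,"y":0,"z":0,"yaw":0}]' 0.2; python3 -m inch '[{"x":0,"y":0,"z":0,"yaw":0},{"x":0,"y":0,"z":-0.3,"yaw":0},{"x":0,"y":0,"z":-0.6,"yaw":0},{"x":0,"y":0,"z":-0.6,"yaw":0},{"x":0,"y":0,"z":-0.6,"yaw":0}]'; python3 -m inch '[{"x":0.5,"y":0,"z":-0.8,"yaw":0},{"x":0.8,"y":0,"z":-0.8,"yaw":0},{"x":0.8,"y":0,"z":-0.8,"yaw":0},{"x":0,"y":0,"z":0,"yaw":0}]'; python3 - <<'E'
from h import *
im,d,K,T=cap('wrist'); np.savez('w6.npz',im=im,d=d,K=K,T=T); green(im,K,T,True,.047,'w')
m,dt,Kt,Tt=cap('top'); np.savez('t6.npz',im=m,d=dt,K=Kt,T=Tt)
cv2.imwrite('pics/c6.png',cv2.resize(im[90:330,130:510],(760,480),interpolation=2)[...,::-1])
E
```

```text
time_s: 11.87
tcp_pos: [0.4697, -0.0976, 0.0707]
eef_rot: [179.0, -3.2, -170.0]
contact_force: [0.6, 0.1, 0.2]
gripper_width: 0.0441
time_s: 12.28
tcp_pos: [0.4705, -0.0984, 0.1231]
eef_rot: [178.9, -3.6, -170.0]
contact_force: [-0.3, 0.4, 0.5]
gripper_width: 0.0528
time_s: 12.62
tcp_pos: [0.4233, -0.1085, 0.1933]
eef_rot: [179.0, -3.4, -169.9]
contact_force: [0.6, 0.4, -0.6]
gripper_width: 0.0527
w ((452.4591979980469, -99.5419921875), (61.689659118652344, 139.0299072265625), 9.639788627624512)
```

View pics/c6.png

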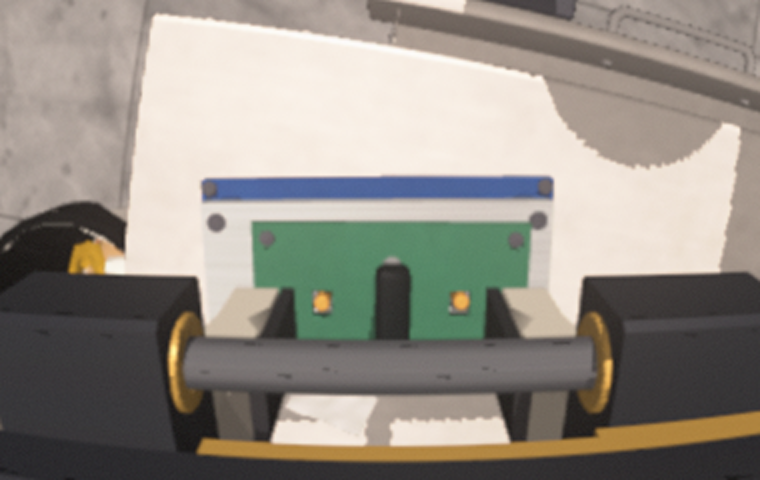

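Brass studs show centred in both holes, at crop (322,301) and (459,301). I'll check from depth that the plate is home and flat, and that the other objects haven't moved.

```bash
python3 -m inch '[{"x":0.6,"y":-1,"z":-0.5,"yaw":0},{"x":0,"y":-1,"z":-0.5,"yaw":0},{"x":0,"y":-1,"z":-0.5,"yaw":0},{"x":0,"y":-1,"z":-0.3,"yaw":0},{"x":0,"y":-1,"z":0,"yaw":0}]';python3 -m inch '[{"x":-0.3,"y":-1,"z":0,"yaw":0},{"x":-0.3,"y":-1,"z":0,"yaw":0},{"x":-0.3,"y":-1,"z":0,"yaw":0},{"x":-0.3,"y":-1,"z":0,"yaw":0},{"x":-0.3,"y":-0.5,"z":0,"yaw":0}]'; python3 - <<'E'
from h import *
m,d,K,T=cap('top'); f=np.load('top0.npz')
vv,uu=np.mgrid[0:400,0:640]; P=np.stack([(uu-K[0,2])/K[0,0]*d,(vv-K[1,2])/K[1,1]*d,d,np.ones_like(d)],-1)@T.T
hsv=cv2.cvtColor(m,cv2.COLOR_RGB2HSV); g=cv2.inRange(hsv,(45,40,25),(95,255,255)); g[:,:370]=0; g[:225]=0; g[300:]=0
e=cv2.erode(g,np.ones((3,3)))>0; Q=P[e]; Q=Q[Q[:,2]<.053]
A=np.c_[Q[:,:2]-Q[:,:2].mean(0),np.ones(len(Q))]; k=np.linalg.lstsq(A,Q[:,2],rcond=None)[0]; print('plate n',len(Q),'slopes deg',np.degrees(k[:2]),'z',k[2])
print('rect',cv2.minAreaRect((np.array([plane(u,v,.047,K,T)[:2] for v,u in np.argwhere(g>0)])*1000).astype(np.float32)))
dd=f['d']
P0=np.stack([(uu-K[0,2])/K[0,0]*dd,(vv-K[1,2])/K[1,1]*dd,dd,np.ones_like(dd)],-1)@T.T
print('steel z before in plate area',np.median(P0[e][:,2]))
df=cv2.absdiff(m,f['im']).max(2)
for n,u,v in [('loupe',202,243),('vial',194,208),('w1',361,187),('w2',379,178)]: print(n,df[v-12:v+12,u-12:u+12].max())
cv2.imwrite('pics/c7.png',np.vstack([cv2.resize(m[220:300,370:490],(720,480),interpolation=2)])[...,::-1])
E
```

```text
time_s: 13.13
tcp_pos: [0.4347, -0.2348, 0.234]
eef_rot: [178.9, -3.7, -169.5]
contact_force: [-0.5, 0.3, -0.3]
gripper_width: 0.0523
time_s: 13.55
tcp_pos: [0.4941, -0.3465, 0.2244]
eef_rot: [178.7, -3.9, -169.6]
contact_force: [0.3, 0.5, -0.1]
gripper_width: 0.0524
plate n 1536 slopes deg [-0.01318375 -0.05830709] z 0.047303540226537544
rect ((497.374267578125, -303.3818054199219), (83.62400817871094, 558.0311279296875), 9.058894157409668)
steel z before in plate area 0.042091898427133234
loupe 9
vial 8
w1 100
w2 96
```

View pics/c7.png

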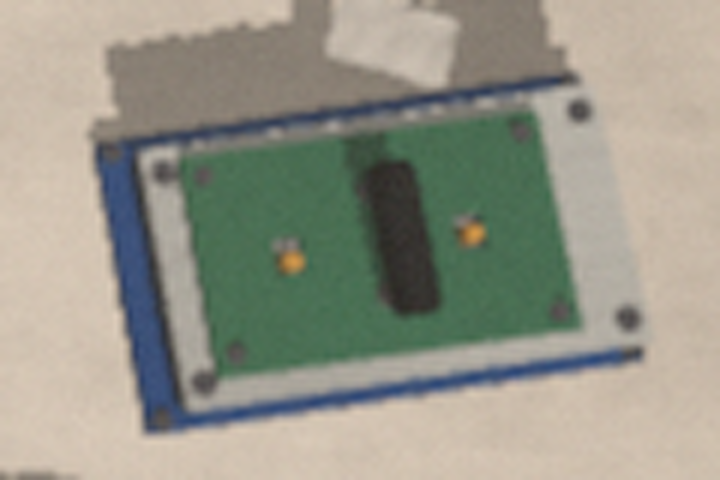

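The plate's top is at 47.3 mm, about 5 mm above the steel, and it is flat with a stud in each hole. The colour change at the weights is probably the arm's shadow having moved, so I'll check them by depth before handing in.

```bash
python3 - <<'E'
from h import *
m,d,K,T=cap('top'); d0=np.load('top0.npz')['d']
ok=True
for n,u,v in [('loupe',202,243),('vial',194,208),('w1',361,187),('w2',379,178)]:
    x=abs(d-d0)[v-10:v+10,u-10:u+10]; k=(x>.01).sum(); ok&=bool(k<8); print(n,np.median(x),k)
if ok: print(r.close_job())
E
```

```text
loupe 0.0017171502 5
vial 0.0015797317 6
w1 0.0015172064 1
w2 0.0016973615 3
the job is handed in; nothing more can be done
None
```

The green cover plate is lying flat and fully home on the check fixture, with a brass stud showing in both holes. I handed the job in at about 14 s of the 64 s allowed.

- **How it went:** I lifted the plate by its black grip and carried it over the fixture. Looking through the holes with the wrist camera showed it was about 2.6 mm off along the studs, so I corrected that before lowering. The holes went straight over the studs, so no sliding search under pressure was needed. At contact the wrist-force reading changed by about 4 N. I then eased the grip so the plate settled flat, opened the fingers and backed the arm away.
- **Last checks:** The plate's top measured 47.3 mm above the table, where fully home is 47 mm, and its tilt was under 0.1°. The robot was clear of everything with about zero force. Depth images showed the loupe, the vial and both weights where they were at the start.
- **Checks that disagreed:**
  - The colour comparison flagged a change at the two weights. I put this down to the arm's shadow having moved, and the depth check showed they had not moved.
  - The last outline fit of the plate's position came out wrong because its colour mask picked up other things. I relied on the depth and the pictures instead.
  - The tool drifted to about 3.5° of tilt during the carry, which is why I eased the grip before releasing.

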